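# Seat a tube carrier on a vortex mixer and hold it down to mix

### The job

The blue stopper in the round tube carrier is standing up out of its tube: with the carrier on the bench, press the stopper fully home. Then fit the carrier on the vortex mixer, keeping it upright all the way: feel about on top of the mixer with it until it drops over the drive pin hidden beneath it and sits flat on the drive plate, then press it down against the spring to run the mixer. Finish while still holding the carrier pressed down, and leave everything else on the bench where it stands.

Things in the scene. Friction and masses are not known exactly. Their poses are not given: they have to be found in the camera images.
- carrier: Round tube carrier, the head that fits on the mixer: two cream discs 120 mm across, six stoppered clear short tubes round a stem with a black knob; 0.2 to 0.33 kg, loose on the bench. Origin: centre of the underside, z up, +x points to the tube with the blue stopper. Above the origin: stoppers that are home end at 62 mm, knob 78 to 104 mm. It may sit on the mixer at any yaw.
- carrier_knob (a point): Grip point in the middle of the carrier's black knob (round, 30 mm across, 26 mm tall), 91 mm above the carrier's origin, on its axis.
- carrier_bore (a point): Centre of the mouth of the blind round bore in the carrier's underside, at the carrier's origin: 13 mm across, 12 mm deep. It fits over the mixer's drive pin with 1.5 mm of play all round; the base is of slippery plastic and slides easily on pin and plate.
- stopper_top (a point): Centre of the top of the blue stopper (18 mm across, flange 8 mm thick), 42 mm out from the carrier's axis; 62 mm above the carrier's underside when home, higher by the joint value when proud. The five others (grey, white; 60 degrees apart) are home.
- stopper (a joint): How far the blue stopper stands proud of its tube, in m: 4 to 7 mm at the start, 0 when home. It moves stiffly (about 5 N of friction) and stays where it is left; pressing it does not tip the carrier.
- mixer: Bench vortex mixer, fixed: off-white housing 130 mm wide (y), about 165 mm long (x), 95 mm high, control panel facing its -x. On top a round black drive plate 76 mm across, upper face 125 mm above the bench, and from the plate's centre a steel drive pin 10 mm in diameter, 10 mm high, tapering to 7 mm at the top. Origin: on the vertical drive axis at bench level, z up.
- mixer_axis (a point): Point on the mixer's drive axis at the height of the plate's upper face. The drive is eccentric: plate and pin stand 4 mm off this axis, in whatever direction the motor last stopped (not reported, differs every time), and stay there unless pushed with some 15 N. Lowered on the axis, the carrier rests on top of the pin; moved sideways some 4 mm the right way, it drops 10 mm onto the plate.
- drive_plate (a joint): How far plate and pin are pressed down against their spring, in m: 0 up (start), 5 mm at the stop. The spring needs 5 N to start moving and 8 N at the stop; the carrier's weight counts towards this but does not move it alone. Touch-start: the mixer runs only while the plate is held down at least 3 mm.
- dropper_bottle: Bystander: small amber dropper bottle with a black cap, 34 mm across, 75 mm tall; origin at the centre of its underside.
- stopper_dish: Bystander: clear round dish 80 mm across and 14 mm tall with three spare stoppers in it (one of them blue too); origin at the centre of its underside.
- white_bottle: Bystander: off-white plastic jar with a white cap, 68 mm across, 140 mm tall; origin at the centre of its underside.
- reagent_bottle: Bystander: clear glass reagent bottle with a paper label and a green glass stopper, 64 mm across, 130 mm tall; origin at the centre of its underside.
- beaker: Bystander: small clear beaker, 54 mm across, 70 mm tall; origin at the centre of its underside.
- strip_tub: Bystander: white tub with a yellow lid, 42 mm across, 50 mm tall; origin at the centre of its underside.
- wash_bottle: Bystander: white wash bottle with a red cap and bent red spout, 62 mm across, about 160 mm tall; origin at the centre of its underside.

How it is judged:
By the outcome, as a careful person would: the job done as asked, in the order asked, and still so for the second after the job is handed in, while the arm keeps its last pose, push and grip.
It also fails if it takes over 67 s, if anything falls off the work surface, if the arm or the gripper's body presses on something with over 40 N, if the wrist force passes 120 N, or if a joint passes its speed limit or range.

### The arm

A 6-joint arm with a two-finger parallel gripper is mounted at the origin on the work surface. World frame = base frame: x ahead of the robot, y to its left, z up, the work surface at z = 0. Lengths are in m, angles in rad, forces in N, time in s.
With the tool pointing down it reaches from about 0.325 to 0.775 m from the base axis. Payload 5.5 kg.
Tool frame: the origin (TCP) lies between the finger pads; the fingertips stand 8 mm ahead of it and the grasp point (between the pads) lies 11 mm behind it (tcp_to_tips is the distance from the TCP to the fingertips, in m); z points along the fingers, y is the line along which they close (so a half turn about z gives the same grasp; the last joint's range is limited). The gripper opens to 88 mm and grips with 3 to 60 N. Pads are 20 mm wide; open, the fingers measure 115 mm over their backs; the gripper's body (75 mm by 178 mm) begins 61 mm behind the grasp point.
Start: joints at [1.084, 0.091, 1.231, -0, 1.82, -0.057], TCP at [0.25, 0.545, 0.231] pointing down, gripper open.
Joint ranges: [-2.87, 2.87], [-0.86, 2.18], [0.17, 2.46], [-1.51, 4.65], [0.06, 2.69], [-2.65, 2.65]. Speed limits (rad/s): [2.57, 2.57, 3.01, 3.14, 3.14, 3.14].

### API

Orientations are given as a unit quaternion [w, x, y, z].
In Python, from bench import * gives the robot as it stands. Calls block until the motion is done:
- move_to(position, orientation): joint-space move of the TCP to a pose.
- move_l(position, speed=0.15, orientation=None): straight line of the TCP; orientation=None keeps the orientation; speed is the mean speed in m/s.
- movej(angles): joint-space move.
- gripper_open() and close(): open the fingers fully, or close them until they stop; the grip force is fixed at half the most.
- hold(seconds).
- inverse_kinematics(position, orientation): joint angles nearest the present ones, or None.
- state(): the state.
- get_image(name): name is "side" or "top" or "wrist"; returns a dict with "frame" (480x640x3 uint8, blue, green, red), "depth" (480x640 float32, m along the optical axis (not along the pixel's ray), 0 where there is no reading), "camera_matrix" (3x3 intrinsics, pixels), "view" (4x4, takes a point from world to camera coordinates). Camera axes: x right, y up, looking along -z (the intrinsics and any distortion apply to the point x, -y, -z); pixel columns grow to the right and rows downward; lengths in m; the calibration is good to about 2 mm. The wrist camera is an equidistant fisheye: a pixel r from the principal point sees the ray r / f radians off the axis. A picture is of the moment at which its call begins.
A pose or a line that the arm cannot do raises IKError and nothing moves.
- job_done(): hands the job in; it is judged then, once.
The state is a dict: "time": time; "joint_pos": joint angles; "dq": joint speeds; "joint_torque": joint torques, N m; "ee_pos": TCP position; "ee_rot": TCP orientation; "ft_force": force on the tool from outside, world axes, zero at the start; "moment": the same for the moment, N m; "finger_gap": finger opening in m; "finger_force": force on a finger pad.
Only numpy, scipy, OpenCV 4.12 (cv2) and the standard library are available. Lean on these libraries where they do the work, as an engineer would, in place of code of your own. Each camera call takes 0.05 s, during which the arm holds its last target. There are 200 camera calls.

## Working session

There is one attempt and no reset: what is moved stays moved. The work goes in short steps, each a Python script; the robot and the scene stay as the last script left them, time stands still between calls to the robot, and variables do not carry over. Pictures are saved under pics/ and viewed, at most 10 in all, crops included, and the job is handed in when it is done.

```bash
mkdir -p pics; ls
python3 - <<'E'
from bench import *
import cv2,numpy as np
for n in("top","side"):
    im=get_image(n); cv2.imwrite(f"pics/{n}0.png",im["frame"]); np.savez(f"{n}0.npz",**im)
    print(n,im["camera_matrix"].tolist(),np.round(im["view"],4).tolist())
s=state();print(s["time"],s["ee_pos"],s["ee_rot"],s["ft_force"],s["finger_gap"])
E
```

```text
pics
top [[464.698461491623, 0.0, 319.18515702742883], [0.0, 464.698461491623, 238.27885774501692], [0.0, 0.0, 1.0]] [[0.015, -0.9998, 0.0097, -0.0164], [0.9927, 0.0161, 0.1195, -0.5753], [-0.1196, 0.0079, 0.9928, -1.0768], [0.0, 0.0, 0.0, 1.0]]
side [[476.7145956876802, 0.0, 316.1733942581055], [0.0, 476.7145956876802, 241.77547052581107], [0.0, 0.0, 1.0]] [[0.7914, -0.6112, 0.0113, -0.454], [0.3781, 0.5039, 0.7766, -0.2865], [-0.4804, -0.6103, 0.6299, -0.9372], [0.0, 0.0, 0.0, 1.0]]
0.1 [0.24988814 0.5451805  0.22961232] [-2.49905242e-04  2.13265383e-01  9.76993881e-01 -8.77901638e-04] [ 0.40354306 -0.39634863 -0.1785807 ] 0.08788637138983407
```

View pics/top0.png

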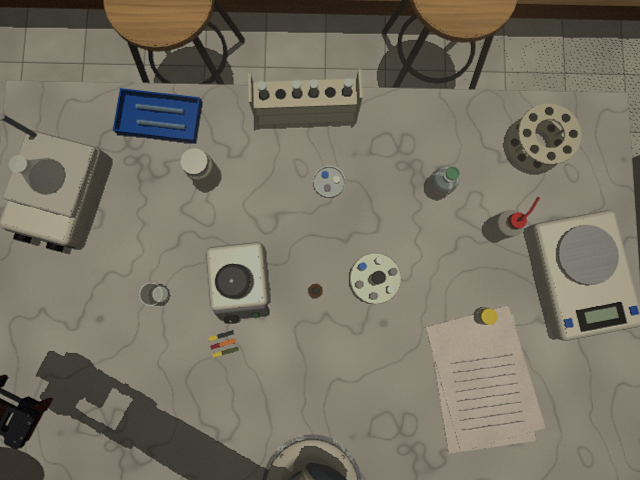

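View pics/side0.png

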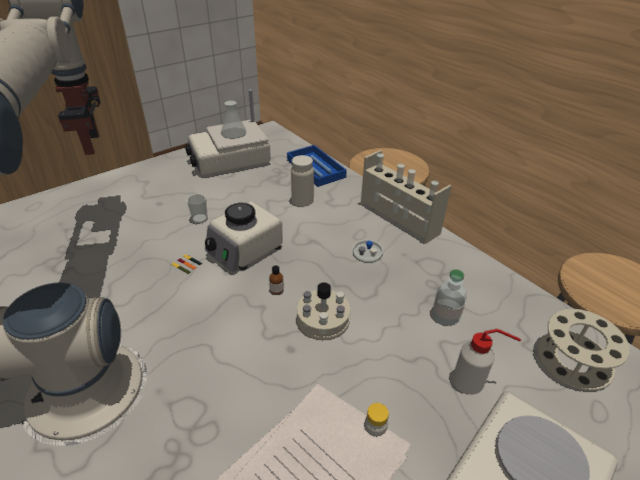

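The top view shows the carrier at about (375,278), its blue stopper at (362,267), the mixer plate at (234,281), and the dropper bottle at (315,290) between them. The side view agrees. Next I'll compute positions.

```bash
cat > h.py <<'E'
import numpy as np,cv2
def ray(im,px,fish=False):
    K=im["camera_matrix"];V=im["view"]
    x=(px[0]-K[0,2])/K[0,0];y=(px[1]-K[1,2])/K[1,1]
    if fish:
        r=np.hypot(x,y);s=np.sin(r)/r if r>1e-9 else 1; d=np.array([x*s,-y*s,-np.cos(r)])
    else: d=np.array([x,-y,-1.])
    R=V[:3,:3];return -R.T@V[:3,3],R.T@d
def onz(im,px,z,fish=False):
    o,d=ray(im,px,fish);return o+d*(z-o[2])/d[2]
def blobs(mask,roi=None,amin=10):
    if roi: 
        m=np.zeros_like(mask);x0,y0,x1,y1=roi;m[y0:y1,x0:x1]=mask[y0:y1,x0:x1];mask=m
    n,l,s,c=cv2.connectedComponentsWithStats(mask.astype(np.uint8))
    return sorted([(int(s[i,4]),c[i].round(1).tolist(),s[i,:4].tolist()) for i in range(1,n) if s[i,4]>=amin],reverse=True)
def hsv(im): return cv2.cvtColor(im["frame"],cv2.COLOR_BGR2HSV)
E
python3 - <<'E'
from h import *
t=dict(np.load("top0.npz"));h=hsv(t)
dark=h[...,2]<60
blue=(abs(h[...,0].astype(int)-112)<12)&(h[...,1]>120)&(h[...,2]>60)
cream=(h[...,2]>190)
for n,m,roi,z in(("knob",dark,(360,262,395,295),.104),("plate",dark,(205,255,265,305),.125),("blue",blue,(345,250,405,310),.067),("disc",cream,(345,250,405,310),.05),("drop",dark|(h[...,1]>100)&(h[...,2]<110),(300,275,330,305),.075)):
    for b in blobs(m,roi)[:2]: print(n,b,onz(t,b[1],z).round(4), "depthz",t["depth"][int(b[1][1]),int(b[1][0])])
E
```

```text
knob (126, [378.0, 277.0], [372, 271, 13, 13]) [ 0.4826 -0.1388  0.104 ] depthz 1.0356865
plate (342, [234.4, 280.7], [215, 264, 36, 34]) [0.469  0.1757 0.125 ] depthz 1.0024806
blue (35, [362.4, 265.8], [360, 263, 6, 7]) [ 0.5092 -0.1078  0.067 ] depthz 1.0706043
drop (136, [315.1, 290.1], [309, 284, 13, 13]) [4.518e-01 4.000e-04 7.500e-02] depthz 1.0551896
```

Run:
```python
from bench import *
from h import *
Q=[0,0,1,0]
for n,p in(("mix",[.469,.176,.27]),("car",[.483,-.139,.24])):
    move_to(p,Q)
    if n=="car": close()
    im=get_image("wrist"); np.savez(f"w{n}.npz",**im); cv2.imwrite(f"pics/w{n}.png",im["frame"])
    s=state();print(s["time"],s["ee_pos"],s["ee_rot"],s["ft_force"],s["joint_pos"],s["finger_gap"])
    V=im["view"];print(im["camera_matrix"][0],(-V[:3,:3].T@V[:3,3]).round(3),V[2,:3].round(3))
a=cv2.imread("pics/wmix.png");b=cv2.imread("pics/wcar.png")
cv2.imwrite("pics/w1.png",cv2.resize(np.hstack([a,b]),(800,300),interpolation=cv2.INTER_AREA))
```

```text
1.7417 [0.46881542 0.17673989 0.26982318] [-1.79233815e-04 -4.58004174e-04  9.99999876e-01  7.35400352e-05] [ 0.56369695  0.29992669 -0.06513845] [ 2.92436467e-01 -1.62479396e-01  1.40868988e+00  2.57510274e-04
  1.89568312e+00 -1.27919371e+00] 0.08824547052578692
[371.64829954   0.         323.68107707] [0.399 0.176 0.424] [-0.256 -0.001  0.967]
4.3417 [ 0.48301128 -0.13902986  0.24000516] [ 2.47402107e-05  1.96751605e-05  9.99999999e-01 -2.83802945e-05] [ 0.43670867 -0.4834765  -0.81437953] [-3.47935712e-01 -1.68640105e-01  1.46721185e+00 -3.78843816e-05
  1.84295504e+00 -1.91870287e+00] 0.0007580948588015311
[371.64829954   0.         323.68107707] [ 0.413 -0.14   0.394] [-0.257 -0.001  0.967]
```

View pics/w1.png

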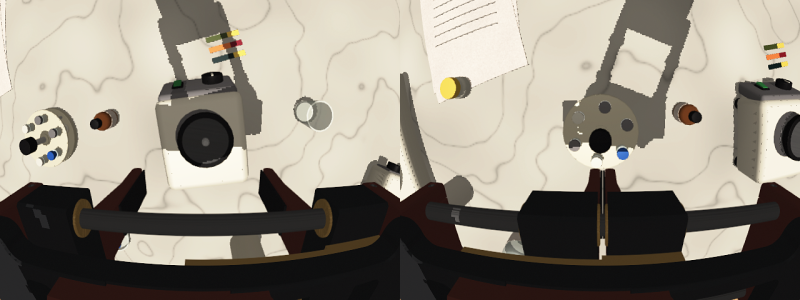

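Left view: the plate is at about (328,222), with the pin a faint dot near (330,228). Right view: the knob is at (320,225) and the blue stopper at (357,246). The closed fingers sit between the camera and the scene below. I'll measure these points.

Run:
```python
from h import *
c=dict(np.load("wcar.npz"));m=dict(np.load("wmix.npz"))
h=hsv(c);blue=(abs(h[...,0].astype(int)-112)<12)&(h[...,1]>120)&(h[...,2]>60)
for b in blobs(blue,(250,140,420,270))[:2]:
    print("blue",b,onz(c,b[1],.067,1).round(4))
for b in blobs(h[...,2]<45,(290,190,350,248))[:3]: print("knob",b,onz(c,b[1],.102,1).round(4),onz(c,b[1],.091,1).round(4))
h=hsv(m);D=(h[...,2]<75).astype(np.uint8);z=np.zeros_like(D);z[168:272,275:378]=D[168:272,275:378]
cs,_=cv2.findContours(z,cv2.RETR_EXTERNAL,cv2.CHAIN_APPROX_NONE);k=max(cs,key=cv2.contourArea)
P=np.array([onz(m,q[0],.125,1) for q in k]);x,y=P[:,0],P[:,1]
s=np.linalg.lstsq(np.c_[2*x,2*y,np.ones(len(x))],x*x+y*y,rcond=None)[0];print("plate",s[:2],np.sqrt(s[2]+s[0]**2+s[1]**2),len(k),cv2.boundingRect(k))
a=cv2.resize(m["frame"][160:285,265:390],(500,500),interpolation=cv2.INTER_NEAREST)
b=cv2.resize(c["frame"][140:280,250:400],(0,0),fx=2,fy=2,interpolation=cv2.INTER_NEAREST);b=cv2.copyMakeBorder(b,0,220,0,0,0)
cv2.imwrite("pics/z1.png",np.hstack([np.clip(a*2.,0,255).astype(np.uint8),b]))
```

```text
blue (269, [356.1, 245.9], [347, 237, 19, 19]) [ 0.5087 -0.1094  0.067 ]
knob (1109, [320.1, 225.0], [303, 205, 35, 41]) [ 0.4809 -0.1421  0.102 ] [ 0.4834 -0.1422  0.091 ]
plate [0.46603306 0.17890614] 0.03850514385383092 262 (281, 175, 93, 93)
```

View pics/z1.png

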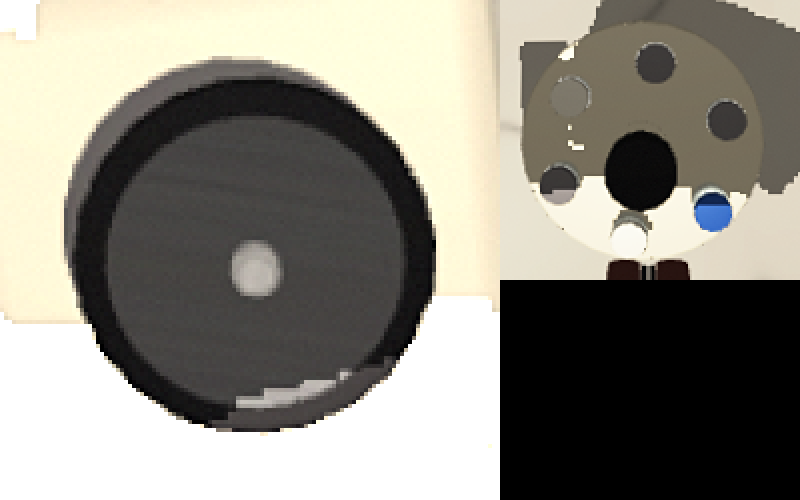

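Run:
```python
from bench import *
from h import *
m=dict(np.load("wmix.npz"));h=hsv(m)
for b in blobs((h[...,2]>85),(318,216,341,239))[:2]: print("pin",b,onz(m,b[1],.135,1).round(4),onz(m,b[1],.13,1).round(4))
f0=state()["ft_force"][2]
move_to([.509,-.1085,.11],[0,0,1,0]); move_l([.509,-.1085,.082],.1)
z=.082
f0=state()["ft_force"][2]
while z>.0675:
    z-=.001; move_l([.509,-.1085,z],.03); s=state()
    print(round(z,4),s["ee_pos"][2].round(4),(s["ft_force"][2]-f0).round(2))
    if s["ft_force"][2]-f0>16: break
hold(.2);s=state();print(s["time"],s["ee_pos"],s["ft_force"])
```

```text
pin (67, [328.6, 227.9], [325, 223, 8, 10]) [0.4683 0.1803 0.135 ] [0.4695 0.1804 0.13  ]
0.081 0.0817 0.07
0.08 0.08 -0.71
0.079 0.0789 -0.48
0.078 0.0779 -1.64
0.077 0.077 -0.11
0.076 0.0764 2.97
0.075 0.0753 4.27
0.074 0.0741 4.24
0.073 0.073 3.67
0.072 0.072 2.71
0.071 0.071 3.25
0.07 0.0703 5.7
0.069 0.0702 9.84
0.068 0.0701 14.23
0.067 0.0701 18.09
9.325 [ 0.5093016  -0.10851679  0.07008799] [-7.1722758   2.24027974 17.77879807]
```

Run:
```python
from bench import *
from h import *
Q=[0,0,1,0]
move_l([.509,-.1085,.13],.15)
move_l([.482,-.141,.155],.15); gripper_open()
im=get_image("wrist");h=hsv(im)
for b in blobs(h[...,2]<45,(260,190,400,400))[:3]: print("knob",b)
np.savez("w3.npz",**im)
move_l([.482,-.141,.080],.12); s0=state(); close(); s=state()
print(s0["ft_force"],s["ft_force"],s["finger_gap"],s["finger_force"],s["ee_pos"])
move_l([.482,-.141,.10],.1); hold(.3); s=state();print(s["time"],s["ft_force"],s["moment"],s["finger_gap"])
im2=get_image("wrist");np.savez("w4.npz",**im2);t=get_image("side");np.savez("s4.npz",**t)
c=cv2.resize(t["frame"][230:360,250:400],(450,390))
cv2.imwrite("pics/z2.png",np.hstack([cv2.resize(im2["frame"],(520,390))[:,90:430],c]))
```

```text
knob (4759, [329.4, 359.1], [260, 342, 140, 35])
knob (2194, [322.1, 258.5], [298, 230, 49, 57])
knob (15, [273.4, 253.4], [267, 251, 12, 8])
[-1.03253701 -0.30957937  0.83909919] [ 0.3331644  -0.97902559 -0.7788326 ] 0.029157105978761075 29.999935225350782 [ 0.48194446 -0.14115192  0.07993066]
14.15 [ 0.30306275  0.21900215 -2.15793038] [0.02871938 0.01347201 0.03854977] 0.02912786633256389
```

View pics/z2.png

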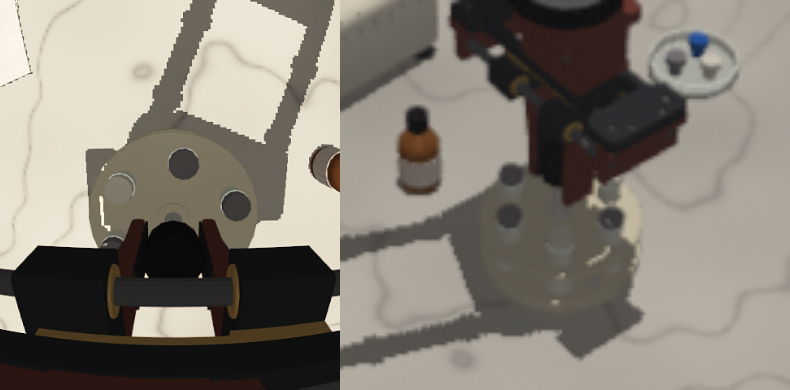

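Left (wrist): the fingers hold the knob and three stopper tops are visible, at about (258,234), (336,200) and (401,253). Right (side): the carrier hangs upright. I'll use those stopper tops to find the carrier axis relative to the TCP.

Run:
```python
from h import *
from scipy.optimize import least_squares
for f,z,g in(("w4.npz",.082,[(258,234),(336,200),(401,253)]),):
    im=dict(np.load(f));P=[]
    gr=cv2.cvtColor(im["frame"],cv2.COLOR_BGR2GRAY)
    C=cv2.HoughCircles(gr[170:290,220:440],cv2.HOUGH_GRADIENT,1,25,param1=80,param2=12,minRadius=12,maxRadius=24)[0]+[220,170,0]
    for q in g:
        d=np.hypot(*(C[:,:2]-q).T);i=d.argmin();print(C[i],d[i]);
        if d[i]<8:P.append(onz(im,C[i,:2],z,1)[:2])
    P=np.array(P);print(P.round(4))
    # centre with tubes 60 deg apart, 42 mm out
    for A in([(0,1,2)]):
        r=least_squares(lambda v:(P-np.c_[v[0]+.042*np.cos(v[2]-np.pi/3*np.arange(len(P))),v[1]+.042*np.sin(v[2]-np.pi/3*np.arange(len(P)))]).ravel(),[.482,-.141,3.8])
        print(r.x,np.abs(r.fun).max())
```

```text
[256.5        232.5         18.29999924] 2.1213203435596424
[338.5        201.5         20.20000076] 2.9154759474226504
[401.5        253.5         17.70000076] 0.7071067811865476
[[ 0.4553 -0.1736]
 [ 0.4403 -0.1343]
 [ 0.4659 -0.103 ]]
[ 0.48149058 -0.14126152  4.03463515] 0.0008687148658926003
```

Run:
```python
from bench import *
from h import *
move_l([.482,-.141,.26],.2)
move_l([.4688,.1803,.26],.2)
move_l([.4688,.1803,.222],.1); hold(.3)
f0=np.array(state()["ft_force"]); z0=.222
np.save("f0.npy",f0)
def down(x,y,z,stop=3.):
    while z>.2045:
        z-=.001; move_l([x,y,z],.03); s=state(); f=np.array(s["ft_force"])-f0
        if f[2]>stop: break
    print(np.round([x,y,z,*s["ee_pos"]],4),f.round(2),s["time"]); return z
pts=[(0,0)]+[(r*np.cos(a),r*np.sin(a)) for r,n in((.002,6),(.004,10)) for a in np.arange(n)*2*np.pi/n]
z=.222
for dx,dy in pts:
    x,y=.4688+dx,.1803+dy
    if state()["time"]>45: break
    move_l([x,y,z],.05)
    z=down(x,y,z)
    if z<.2085: print("dropped");break
    z+=.0015; move_l([x,y,z],.05)
print(state()["time"])
```

```text
[0.4688 0.1803 0.204  0.4689 0.1803 0.2047] [ 0.62 -1.09  3.67] 22.5417
dropped
22.5417
```

Run:
```python
from bench import *
from h import *
f0=np.load("f0.npy");z=.204
while z>.1975:
    z-=.0008; move_l([.4688,.1803,z],.03); s=state(); f=np.array(s["ft_force"])-f0
    print(round(z,4),np.round(s["ee_pos"],4),f.round(2),s["finger_gap"].round(4))
    if f[2]>13: break
hold(.5);s=state();print(s["time"],np.round(s["ee_pos"],4),np.array(s["ft_force"])-f0)
for n,(x0,y0,x1,y1) in(("side",(170,130,330,290)),("top",(190,230,290,330))):
    im=get_image(n); cv2.imwrite("pics/f_%s.png"%n,cv2.resize(im["frame"][y0:y1,x0:x1],(390,390)))
cv2.imwrite("pics/fin.png",np.hstack([cv2.imread("pics/f_side.png"),cv2.imread("pics/f_top.png")]))
```

```text
Traceback (most recent call last):
AttributeError: 'float' object has no attribute 'round'
```

Run:
```python
from bench import *
from h import *
f0=np.load("f0.npy");z=.2032
while z>.1975:
    z-=.0008; move_l([.4688,.1803,z],.03); s=state(); f=np.array(s["ft_force"])-f0
    print(round(z,4),np.round(s["ee_pos"],4),f.round(2),round(s["finger_gap"],4))
    if f[2]>13: break
hold(.5);s=state();print(s["time"],np.round(s["ee_pos"],4),np.array(s["ft_force"])-f0)
for n,(x0,y0,x1,y1) in(("side",(170,130,330,290)),("top",(190,230,290,330))):
    im=get_image(n); cv2.imwrite("pics/f_%s.png"%n,cv2.resize(im["frame"][y0:y1,x0:x1],(390,390)))
cv2.imwrite("pics/fin.png",np.hstack([cv2.imread("pics/f_side.png"),cv2.imread("pics/f_top.png")]))
```

```text
0.2024 [0.4689 0.1803 0.2026] [ 1.72 -0.59  4.55] 0.0294
0.2016 [0.4689 0.1804 0.2017] [ 1.03 -0.53  5.03] 0.0295
0.2008 [0.4689 0.1803 0.2009] [ 0.74 -0.96  6.54] 0.0297
0.2 [0.4689 0.1803 0.2002] [0.48 0.12 5.77] 0.0291
0.1992 [0.4689 0.1803 0.1997] [ 0.38 -0.26  7.02] 0.0294
0.1984 [0.4691 0.1803 0.1997] [-0.51 -1.18 10.06] 0.0293
0.1976 [0.4692 0.1804 0.1996] [-0.4  -1.21 12.51] 0.0295
0.1968 [0.4694 0.1804 0.1996] [-0.67 -1.43 15.4 ] 0.0295
25.2917 [0.4694 0.1804 0.1996] [ 0.02749504 -1.31022092 14.55229977]
```

View pics/fin.png

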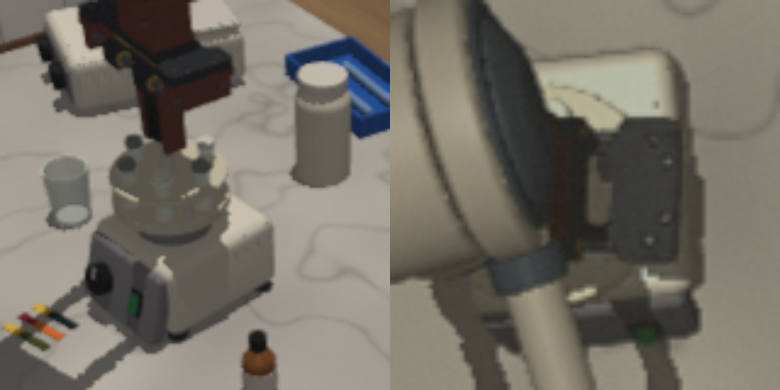

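The side view shows the carrier level on the plate. The TCP stopped 5 mm lower, at the hard stop, with about 14.5 N of push. The bystanders are where they were.

```bash
python3 -c "
from bench import *
print(job_done())"
```

```text
the job is handed in; nothing more can be done
None
```

The job is handed in after about 25 s of the 67 s: the blue stopper is pressed home, and the carrier sits flat on the drive plate over the pin, held down at the 5 mm stop with about 14.5 N.

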